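Cap the glue and hold the glued print in the trigger clamp

ROBOT

A 6-joint arm with a two-finger parallel gripper is mounted at the origin on the work surface. World frame = base frame: x ahead of the robot, y to its left, z up, the work surface at z = 0. Lengths are in mm, angles in rad, forces in N, time in s.
With the tool pointing down it reaches from about 350 to 925 mm from the base axis. Payload 6.4 kg.
Tool frame: the origin (TCP) lies at the very end of the fingers, on their centre line; the grasp point (between the pads) lies 19 mm behind it; z points along the fingers, x is the direction in which the jaws open and shut, and the axes are right-handed (so a half turn about z gives the same grasp; the last joint's range is limited). The gripper opens to 85 mm and grips with 20 to 120 N. Pads are 22 mm wide; open, the fingers measure 114 mm over their backs; the gripper's body (76 mm by 85 mm) begins 54 mm behind the grasp point. The pads swing forward as they close: fully open they stand 13 mm farther back than shut.
Start: joints at [1.137, 0.245, 1.558, -0, 1.339, -0.174], TCP at [166.973, 628.199, 231.29] pointing down, gripper open.
Joint ranges: [-3.13, 3.13], [-1.02, 2.26], [0.13, 2.54], [-0.95, 4.09], [0.21, 2.88], [-2.74, 2.74]. Speed limits (rad/s): [2.57, 2.57, 3.14, 3.14, 3.14, 3.14].

INTERFACE

Orientations are given as a unit quaternion [w, x, y, z].
In Python, from cell import robot, hand, read_camera, order gives the robot as it stands. The module is installed in compiled form; this text tells all that it offers. Calls block until the motion is done:
- robot.goto(position, orientation): joint-space move of the TCP to a pose.
- robot.move_l(position, orientation=None, v=150, force_limit=None): straight line of the TCP; orientation=None keeps the orientation; v is the mean speed in mm/s. With force_limit (N) it stops when the force on the tool has changed by that much, and returns True; else False.
- robot.set_joints(angles): joint-space move.
- hand.move_gripper(opening, effort=None): opening from 0.0 (shut) to 1.0 (fully open); effort is the grip in N (None keeps the last); returns when the fingers have stopped.
- robot.wait(seconds).
- robot.ik(position, orientation): joint angles nearest the present ones, or None.
- robot.get_obs(): the state.
- read_camera(name): name is "scene" or "top"; returns a dict with "color" (400x640x3 uint8, blue, green, red), "K" (3x3 intrinsics, pixels), "origin" and "orientation" of the camera in the world. Camera axes: x right, y down, z forward; pixel columns grow to the right and rows downward; lengths in mm; the calibration is good to about 2 mm. A picture is of the moment at which its call begins. There is no depth.
A pose or a line that the arm cannot do raises robot.IKError and nothing moves.
- order.sign_off(): hands the job in, once; it reports no verdict.
The state is a dict: "time_s": time; "qpos": joint angles; "dq": joint speeds; "tau": joint torques, N m; "tool_pos": TCP position; "ee_rot": TCP orientation; "contact_force": force on the tool from outside, world axes, zero at the start; "moment": the same for the moment, N m; "opening": opening from 0.0 (shut) to 1.0 (fully open).
Only numpy, scipy, OpenCV 4.12 (cv2) and the standard library are available. Lean on these libraries where they do the work, as an engineer would, in place of code of your own. Each camera call takes 0.05 s, during which the arm holds its last target.

TASK

The blue-and-white printed housing has just been glued: first screw the red cap of the glue bottle clockwise until it is tight, because your hand will be busy afterwards. Then pump the orange trigger of the bar clamp until its orange sprung foot meets the housing and pushes it against the anvil, and squeeze on gently until the foot's yellow stem (12 mm showing at rest) is pushed about half way in, never nearly all the way, which would crush the print. Finish while holding: keep the trigger squeezed like that and do not let go; drive the rod with the trigger only, and leave the other things on the bench where they are.

Things in the scene. Friction and masses are not known exactly. Their poses are not given: they have to be found in the camera images.
- cap (a joint): Angle of the glue bottle's cap, rad: 0 is tight (a hard stop), growing as it is unscrewed (counter-clockwise seen from above); it starts 0.6 to 1.2 open. Turns stiffly (0.05 N m), stays where left, does not rise. When tight, the white line on the cap's top points to the red marks on the bottle's shoulder and holder.
- cap_center (a point): Centre of the round red ribbed cap, 38 mm wide, 24 mm high, half-way up it, 113 mm above the bench. Below it a 28 mm wide neck; the bottle's sloping shoulder begins 27 mm below this point. The white bottle (60 mm wide) is fixed upright in a 100 x 100 x 22 mm black holder fixed to the bench.
- clamp: Trigger bar clamp, fixed on a 330 x 100 x 12 mm plywood board (x = -115 to +215 mm) fixed to the bench. Origin on the bench below the trigger's pivot; x runs along the rod towards the anvil, z up. The rod lies 44 mm above the bench. Apart from handle and trigger nothing on the clamp is higher than 115 mm.
- handle_outer (a point): Middle of the outer (-x) face of the clamp's fixed black handle, a post 10 mm thick along x, 26 mm wide along y, 100 to 185 mm above the bench; this point is 163 mm above the bench.
- trigger_roller (a point): Centre of the orange cross roller (16 mm thick, 34 mm long along the clamp's y) on top of the trigger, 162 mm above the bench. At rest 45 mm from handle_outer along +x: handle and roller span 53 mm; fully squeezed the roller is 21 mm nearer the handle (span 32 mm). Fingers fit from above, one beyond the roller, one behind the handle, closing along x; only the roller moves.
- trigger (a joint): Squeeze of the trigger, rad: 0 at rest (spring return), 0.305 full; 3 to 15 N at the roller. A pawl carries the rod forward 0.55 mm per mm of roller; when let go it clicks back over 4 mm rungs and the rod stays. A full squeeze and release gains 8 mm (the first maybe less). The rod's own friction holds only 4 N: letting go of a pressing foot loses pressure.
- rod (a joint): How far the rod with the foot has been driven towards the anvil, in m; it starts at 0 to 0.012.
- foot (a joint): How far the sprung orange foot has been pushed into the rod's head, in m: 0 with its yellow stem fully out, 0.012 fully in. Spring 1.5 N per mm, so 0.006 is half way and 9 N.
- foot_face (a point): Centre of the front face of the orange round foot (32 mm in diameter) that presses the print; it moves along the clamp's x, 44 mm above the bench.
- part: The glued printed housing, one half blue, one half white, 46 mm along the clamp's x, 50 mm wide, 60 mm high; origin under its centre. It stands loose on the board between the foot and the anvil, 2 to 5 mm from the anvil, and the foot starts 17 to 32 mm from it.
- part_center (a point): Centre of the printed housing, half-way up.
- anvil: The dark steel anvil block at the far end of the clamp with a rubber face; fixed.
- anvil_face (a point): Centre of the anvil's rubber face, which looks towards the foot. The print touches it when its centre is 23 mm from it along the clamp's x.
- spool: Spool of yellow filament lying flat, 150 mm wide, 50 mm high; to be left alone.
- vase: Blue printed vase, 68 mm wide, 85 mm high; to be left alone.
- tree: Green printed tree, 64 mm wide, 100 mm high; to be left alone.
- tower: Yellow printed tower, 54 mm wide, 98 mm high; to be left alone.
- ruler: Steel rule, 200 x 26 x 4 mm, lying flat; to be left alone.
- scraper: Scraper with a wooden handle, 200 mm long, lying flat; to be left alone.
- gear: Orange printed disc, 70 mm wide, 14 mm high; to be left alone.

How it is judged (in metres and radians):
On the way, in this order (a step that is already met when the one before it is completed fails the run):
1. the glue cap is screwed tight (value of joint cap below 0.08 rad), for 0.2 s.
2. the foot presses the print against the anvil (contact force between foot and part above 1 N and contact force between part and anvil above 0.5 N), for 0.2 s.
At the end, for the whole second after the job is handed in: Cap within 0.1 rad of tight; the foot's stem 3 to 9 mm in (of 12), pressing the upright print against the anvil with 3 to 17 N; the fingers still press the trigger (over 1 N) and hold it off its rest (over 0.03 rad) (value of joint cap below 0.1 rad and value of joint foot between 0.003 and 0.009 m and contact force between foot and part between 3 and 17 N and contact force between part and anvil above 2 N and contact force between the fingers and trigger above 1 N and value of joint trigger above 0.03 rad and angle between part's own z axis and vertical below 0.12 rad); the arm keeps its last pose, push and grip.
It fails at once if the print is crushed: the foot's stem is pushed nearly fully in (over 10.8 of 12 mm) (value of joint foot above 0.0108 m).
It fails at once if the rod or foot is pushed by the robot itself (contact force between any of the fingers, the arm and rod above 3 N).
It fails at once if a bystander is moved more than 30 mm (distance of any of spool, vase, tree, tower, ruler, scraper, gear from where it was at the start of the episode above 0.03 m).
It also fails if it takes over 54 s, if anything falls off the work surface, if the arm or the gripper's body presses on something with over 40 N, if the wrist force passes 120 N, or if a joint passes its speed limit or range.

## Working session

There is one attempt and no reset: what is moved stays moved. The work goes in short steps, each a Python script; the robot and the scene stay as the last script left them, time stands still between calls to the robot, and variables do not carry over. Pictures are saved under pics/ and viewed, and the job is handed in when it is done.

```bash
mkdir -p pics; python3 - <<'E'
from cell import robot, hand, read_camera, order
import cv2,json
for n in("scene","top"):
    c=read_camera(n); cv2.imwrite(f"pics/{n}0.png",c["color"]); print(n,c["K"],c["origin"],c["orientation"])
o=robot.get_obs(); print(o)
E
```

```text
scene [[473.60880491   0.         329.7656476 ]
 [  0.         473.60880491 204.34062679]
 [  0.           0.           1.        ]] [1451.98368075  210.2756071  1208.55921926] [-0.2125309   0.56982902  0.74634909 -0.27034894]
top [[521.00766238   0.         323.19449551]
 [  0.         521.00766238 199.6458966 ]
 [  0.           0.           1.        ]] [ 2.80182863e+02 -1.72235870e+00  1.99611770e+03] [-0.04879372  0.71446597 -0.69643039  0.04628464]
{'time_s': 0.1, 'qpos': array([ 1.13689338e+00,  2.45746599e-01,  1.55890293e+00,  6.83021817e-06,
        1.33874222e+00, -1.74086630e-01]), 'dq': array([ 0.0004808 ,  0.00016728, -0.00509662,  0.00051176, -0.00440425,
       -0.00058372]), 'tau': array([ 2.02472484e-04, -4.30667424e+01, -3.27131867e+01, -9.03330829e-05,
        2.81743465e-03,  4.98263830e-06]), 'tool_pos': array([166.75117766, 627.71349814, 230.2832062 ]), 'ee_rot': array([ 4.13566478e-04,  7.92749502e-01,  6.09546895e-01, -7.98848983e-04]), 'contact_force': array([-0.60841604,  0.87690684, -0.5367299 ]), 'moment': array([-0.03416188, -0.00951627,  0.03782602]), 'opening': 1.0006719825352268}
```

View pics/scene0.png

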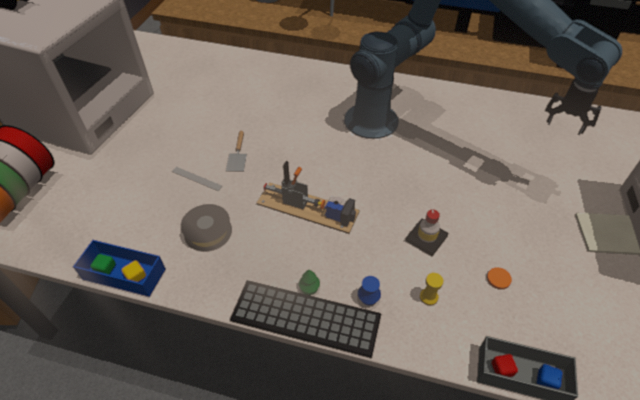

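View pics/top0.png

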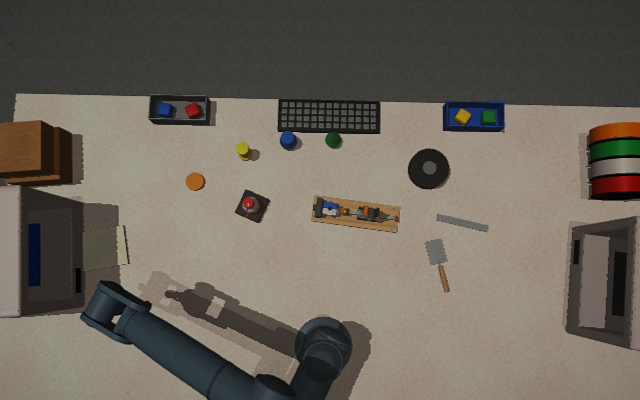

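Scene view: the clamp is at about (310,200), the bottle at (430,225) and the arm at top right. Top view: the bottle is at (251,204), the clamp board at (356,213), and the base at (322,345). I'll zoom in next.

```bash
cat > h.py <<'E'
import numpy as np, cv2
from scipy.spatial.transform import Rotation as R
from cell import robot, hand, read_camera, order
def rot(q): return R.from_quat(np.asarray(q)[[1,2,3,0]])
def ray(c,uv):
    d=np.linalg.inv(c["K"])@np.array([uv[0],uv[1],1.]); return np.array(c["origin"]),rot(c["orientation"]).apply(d)
def onplane(c,uv,z):
    o,d=ray(c,uv); return o+d*(z-o[2])/d[2]
def proj(c,p):
    q=rot(c["orientation"]).inv().apply(np.asarray(p,float)-c["origin"]); v=c["K"]@q; return v[:2]/v[2]
def tri(c1,u1,c2,u2):
    o1,d1=ray(c1,u1);o2,d2=ray(c2,u2);d1=d1/np.linalg.norm(d1);d2=d2/np.linalg.norm(d2)
    A=np.c_[d1,-d2];t=np.linalg.lstsq(A,o2-o1,rcond=None)[0];a=o1+t[0]*d1;b=o2+t[1]*d2
    return (a+b)/2,np.linalg.norm(a-b)
def zoom(c,box,s,name):
    x0,y0,x1,y1=box; cv2.imwrite(name,cv2.resize(c["color"][y0:y1,x0:x1],None,fx=s,fy=s,interpolation=cv2.INTER_CUBIC))
def q_down(yaw):
    # tool z down, tool x at world yaw
    x=np.array([np.cos(yaw),np.sin(yaw),0]);z=np.array([0,0,-1.]);y=np.cross(z,x)
    q=R.from_matrix(np.c_[x,y,z]).as_quat();return q[[3,0,1,2]]
E
python3 - <<'E'
from h import *
s=read_camera("scene");t=read_camera("top")
zoom(s,(250,150,370,240),6,"pics/s_clamp.png")
zoom(t,(305,185,405,240),8,"pics/t_clamp.png")
a=cv2.resize(s["color"][195:260,400:455],None,fx=7,fy=7,interpolation=cv2.INTER_CUBIC)
b=cv2.resize(t["color"][180:230,230:275],None,fx=8,fy=8,interpolation=cv2.INTER_CUBIC)
h=max(a.shape[0],b.shape[0]);P=lambda i:np.pad(i,((0,h-i.shape[0]),(0,0),(0,0)))
cv2.imwrite("pics/bottle.png",np.hstack([P(a),P(b)]))
E
```

```text
(no output)
```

View pics/s_clamp.png

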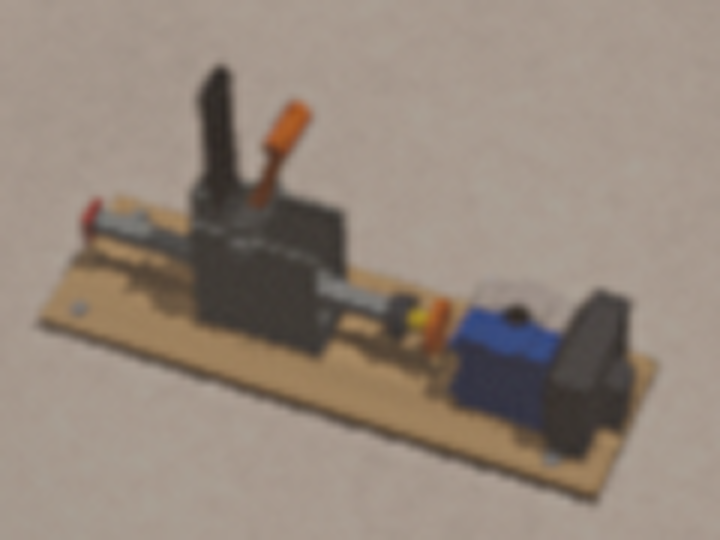

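View pics/t_clamp.png

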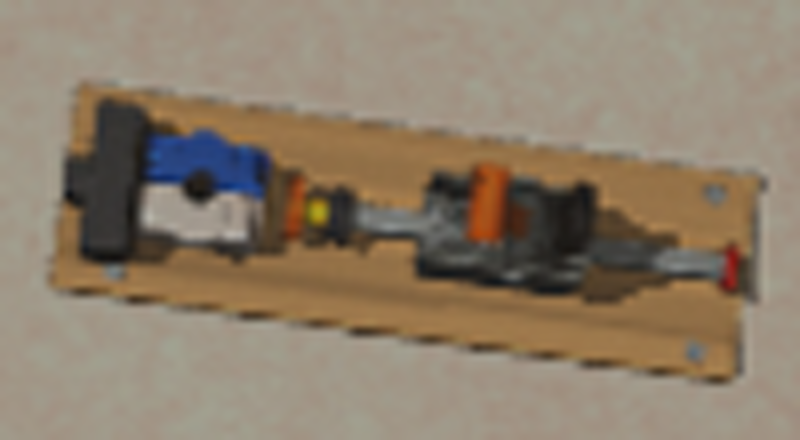

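View pics/bottle.png

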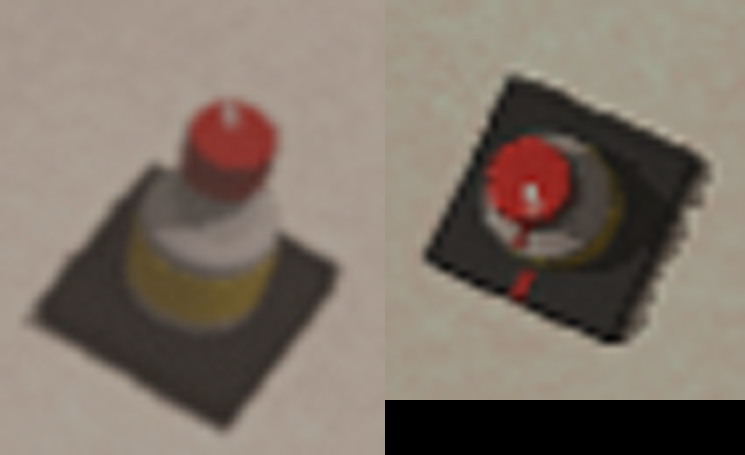

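Crops: the holder and its red mark at crop (522,285) are clear. The cap's white line points roughly image-down. The clamp runs left (anvil) to right, with the roller at crop (488,203). Now to measure.

```bash
cat > meas.py <<'E'
from h import *
s=read_camera("scene");t=read_camera("top")
def mask(c,box,lo,hi):
    h=cv2.cvtColor(c["color"],cv2.COLOR_BGR2HSV);m=cv2.inRange(h,np.array(lo),np.array(hi))
    k=np.zeros_like(m);x0,y0,x1,y1=box;k[y0:y1,x0:x1]=m[y0:y1,x0:x1];return k
def cont(m):
    cs,_=cv2.findContours(m,cv2.RETR_EXTERNAL,cv2.CHAIN_APPROX_NONE);return sorted(cs,key=cv2.contourArea)[::-1]
def red(c,box): return mask(c,box,(0,150,60),(6,255,255))|mask(c,box,(172,150,60),(180,255,255))
def cen(m): y,x=np.nonzero(m);return np.array([x.mean(),y.mean()])
E
cat > m1.py <<'E'
from meas import *
# holder
m=mask(t,(232,185,275,225),(0,0,0),(180,255,75))
r=cv2.minAreaRect(np.vstack([c for c in cont(m)][:1]));print("holder",r);bx=cv2.boxPoints(r)
P=np.array([onplane(t,b,22) for b in bx]);print(P.round(1),"ctr",P.mean(0),[np.linalg.norm(P[i]-P[i-1]).round(1) for i in range(4)])
# cap
mt=red(t,(235,188,268,225));cs=cont(mt)
for c in cs:print("red",cv2.contourArea(c),c.reshape(-1,2).mean(0),cv2.minEnclosingCircle(c))
ms=red(s,(420,205,445,228));cs=cont(ms)
for c in cs:print("reds",cv2.contourArea(c),cv2.boundingRect(c),c.reshape(-1,2).mean(0))
# board
for n,c,box in(("t",t,(305,185,405,240)),("s",s,(250,150,370,240))):
    m=mask(c,box,(8,75,60),(25,255,255));m=cv2.morphologyEx(m,cv2.MORPH_CLOSE,np.ones((3,3)))
    h=cv2.convexHull(cont(m)[0]);
    r=cv2.minAreaRect(h);print(n,"board",r)
    if n=="t":bx=cv2.boxPoints(r)
    else: bx=cv2.approxPolyDP(h,6,True).reshape(-1,2)
    P=np.array([onplane(c,b,12) for b in bx.astype(float)]);print(P.round(1),P.mean(0),[np.linalg.norm(P[i]-P[i-1]).round(1) for i in range(len(P))])
    o=mask(c,box,(5,170,120),(16,255,255))
    for k in cont(o):
        if cv2.contourArea(k)>4: 
            z=np.zeros_like(o);cv2.drawContours(z,[k],-1,255,-1);u=cen(z);print("orange",cv2.contourArea(k),u,onplane(c,u,162),onplane(c,u,44),cv2.minAreaRect(k))
E
python3 m1.py
```

```text
holder ((252.18698120117188, 205.8527069091797), (26.718765258789062, 26.186521530151367), 25.201122283935547)
[[491.2 345.5  22. ]
 [583.6 307.1  22. ]
 [542.  212.7  22. ]
 [450.1 251.5  22. ]] ctr [516.6960215  279.19402601  22.        ] [np.float64(102.6), np.float64(100.1), np.float64(103.2), np.float64(99.8)]
red 74.5 [247.37931034 202.24137931] ((247.0238037109375, 202.45237731933594), 5.547773838043213)
red 2.5 [246.71428571 215.28571429] ((247.0, 215.5), 1.8028756380081177)
red 0.0 [246. 210.] ((246.0, 210.0), 9.999999747378752e-05)
reds 51.5 (428, 211, 11, 8) [432.79310345 214.51724138]
t board ((355.1697998046875, 213.6441192626953), (86.32068634033203, 26.166067123413086), 7.85331392288208)
[[ 466.3   54.7   12. ]
 [ 566.7   43.9   12. ]
 [ 529.3 -285.2   12. ]
 [ 429.5 -272.2   12. ]] [ 497.93040451 -114.71722543   12.        ] [np.float64(329.0), np.float64(101.0), np.float64(331.2), np.float64(100.7)]
orange 21.0 [365.57575758 209.57575758] [ 496.71482859 -143.00778313  162.        ] [ 510.64565321 -152.09753788   44.        ] ((365.5769348144531, 209.61538696289062), (3.3339741230010986, 9.21745777130127), 11.309932708740234)
s board ((307.4288330078125, 206.72776794433594), (99.68350982666016, 25.23406410217285), 17.354022979736328)
[[ 522.6 -279.3   12. ]
 [ 462.2 -262.5   12. ]
 [ 478.9   54.8   12. ]
 [ 568.5   36.5   12. ]] [ 508.05114376 -112.62717499   12.        ] [np.float64(319.2), np.float64(62.7), np.float64(317.8), np.float64(91.5)]
orange 14.5 [297.73913043 170.91304348] [ 491.14041167 -140.82868063  162.        ] [ 382.80492174 -180.41583938   44.        ] ((297.7691955566406, 170.84613037109375), (2.773500919342041, 7.211102485656738), 33.6900634765625)
orange 4.5 [322.  203.2] [596.62074177 -33.70424514 162.        ] [500.17820422 -61.21307793  44.        ] ((322.0, 203.0), (4.0, 2.0), 90.0)
```

```bash
cat > m2.py <<'E'
from meas import *
O=np.array([492.3,-164.4]);a=np.array([37.1,328.]);a/=np.linalg.norm(a);n=np.array([-a[1],a[0]])
cl=lambda p:np.array([(p[:2]-O)@a,(p[:2]-O)@n])
T=lambda x,y,z,b=(305,185),k=8:onplane(t,(b[0]+(x+.5)/k-.5,b[1]+(y+.5)/k-.5),z)
print("foot front",cl(T(284,207,44)),"part near edge",cl(T(270,200,72)),"part far",cl(T(147,185,72)),"anvil face?",cl(T(148,180,90)))
print("handle",cl(T(575,222,185)),"red end",cl(T(733,268,44)))
# cap: triangulate top-face centre
B=lambda x,y,z:T(x-385,y,z,(230,180))
print("cap top z125",B(527,178,125),"line",B(531,197,125),"mark holder",B(522,285,22),"mark shoulder",B(521,237,80))
ut=(230+(142.5)/8-.5,180+178.5/8-.5); us=(400+(233.5)/7-.5,195+(133.)/7-.5)
print(ut,us,tri(t,ut,s,us))
print("pred s,t of holder-axis cap top",proj(s,(516.7,279.2,125)),proj(t,(516.7,279.2,125)))
w=mask(t,(238,194,257,211),(0,0,120),(180,110,255));print(np.argwhere(w)[:,::-1].tolist())
print(t["color"][196:212,240:256].mean(2).astype(int))
print(t["color"][196:212,240:256,1])
for yaw in (1.458,1.458-np.pi):
  print(yaw,robot.ik([494,-142,135],q_down(yaw)))
for yaw in np.arange(-3,3.1,.5): print(round(yaw,2),robot.ik([516,279,150],q_down(yaw)))
E
python3 m2.py
```

```text
foot front [109.13142679  -0.3624188 ] part near edge [116.42234571   0.58011985] part far [173.99546587   1.4961331 ] anvil face? [173.52061807   1.26453049]
handle [-15.6182368    5.24018197] red end [-103.84613584   -0.82132722]
cap top z125 [518.47889308 282.83288821 125.        ] line [509.85909836 280.63031056 125.        ] mark holder [480.19330035 298.55350496  22.        ] mark shoulder [496.61779057 291.20779362  80.        ]
(247.3125, 201.8125) (432.85714285714283, 213.5) (array([518.28167921, 283.37285855, 126.17954891]), np.float64(1.4274288235208865))
pred s,t of holder-axis cap top [431.1955322  213.04594844] [248.29204579 202.32453541]
[[238, 194], [239, 194], [240, 194], [241, 194], [242, 194], [238, 195], [239, 195], [240, 195], [241, 195], [242, 195], [238, 196], [239, 196], [240, 196], [241, 196], [238, 197], [239, 197], [240, 197], [241, 197], [238, 198], [239, 198], [240, 198], [238, 199], [239, 199], [240, 199], [238, 200], [239, 200], [238, 201], [239, 201], [238, 202], [238, 203], [248, 203], [247, 204], [248, 204], [248, 205], [243, 206], [243, 207], [244, 
[... 2880 characters left out ...]
  1.85095270e-01  1.78460505e+00 -4.44089210e-16
  1.17189233e+00  3.02520132e-01]
0.5 [ 3.02520132e-01  1.85095270e-01  1.78460505e+00 -4.44089210e-16
  1.17189233e+00 -1.97479868e-01]
1.0 [ 3.02520132e-01  1.85095270e-01  1.78460505e+00 -4.44089210e-16
  1.17189233e+00 -6.97479868e-01]
1.5 [ 3.02520132e-01  1.85095270e-01  1.78460505e+00 -4.44089210e-16
  1.17189233e+00 -1.19747987e+00]
2.0 [ 3.02520132e-01  1.85095270e-01  1.78460505e+00 -4.44089210e-16
  1.17189233e+00 -1.69747987e+00]
2.5 [ 3.02520132e-01  1.85095270e-01  1.78460505e+00 -4.44089210e-16
  1.17189233e+00 -2.19747987e+00]
3.0 [ 3.02520132e-01  1.85095270e-01  1.78460505e+00 -4.44089210e-16
  1.17189233e+00 -2.69747987e+00]
```

Cap centre is about (517.5, 281), from the triangulation and the holder axis (they differ by 3 to 4 mm). The triangulated top is at z=126 against an expected 125. The line direction is about 194° and the mark about 157°, so the cap is roughly 0.65 rad open. Next I grasp it and turn clockwise while watching the moment.

```bash
python3 - <<'E'
from h import *
q=q_down(1.4);c=[517.5,281]
robot.goto(c+[165],q)
print(robot.get_obs()["time_s"])
robot.move_l(c+[94],v=100)
o=robot.get_obs();print(o["time_s"],o["contact_force"].round(2),o["tool_pos"])
hand.move_gripper(0.3,effort=30)
o=robot.get_obs();print(o["time_s"],o["opening"],o["contact_force"].round(2),o["moment"].round(3),o["tool_pos"])
zoom(read_camera("scene"),(380,150,480,250),6,"pics/s_grip.png")
E
```

```text
2.2083
3.0667 [ 0.3  -0.47 -0.15] [518.06678782 281.20549192  94.666228  ]
3.5667 0.433281690648887 [ 2.71 16.85  0.22] [ 2.44  -0.334 -0.082] [519.15249542 285.41917991  96.16827165]
```

View pics/s_grip.png

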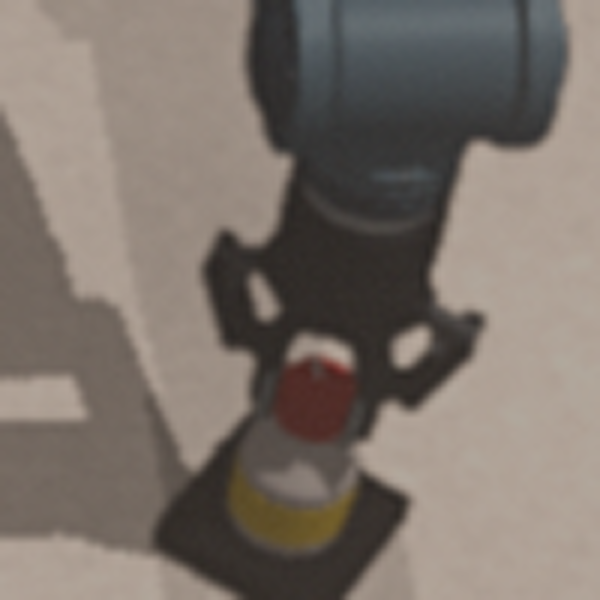

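The cap is between the pads. The side force of 17 N shows the tool sits about 4 mm low in y, so I'll recentre and then turn.

```bash
python3 - <<'E'
from h import *
robot.move_l([518.5,285.5,95],q_down(1.4),v=40)
o=robot.get_obs();print(o["time_s"],o["contact_force"].round(2),o["moment"].round(3),o["tool_pos"].round(1))
m0=o["moment"][2]; j=None
import sys
for i in range(1,13):
    y=1.4-0.1*i
    robot.move_l([518.5,285.5,95],q_down(y),v=60)
    o=robot.get_obs();x=rot(o["ee_rot"]).apply([1,0,0]);ya=np.arctan2(x[1],x[0])
    print(round(o["time_s"],2),round(y,2),round(ya,3),o["moment"].round(3),o["contact_force"].round(1))
    if abs(o["moment"][2]-m0)>0.35: print("stop");break
zoom(read_camera("scene"),(380,150,480,250),6,"pics/s_turn.png")
E
```

```text
3.8833 [-0.68 -1.3   6.34] [-0.23   0.242  0.028] [519.1 285.6  96.1]
4.13 1.3 1.299 [-0.281  0.187  0.013] [-1.3 -1.8  5.8]
4.38 1.2 1.199 [-0.418  0.273  0.004] [-1.5 -1.5  7.1]
4.63 1.1 1.099 [-0.581  0.406  0.022] [-2.1 -2.4  6.8]
4.88 1.0 0.999 [-0.637  0.406 -0.028] [-3.3 -3.9  7.8]
5.13 0.9 0.9 [-0.803  0.609  0.002] [-3.2 -4.9  7.2]
5.38 0.8 0.8 [-0.951  0.617 -0.023] [-3.8 -5.8  8.5]
5.63 0.7 0.7 [-1.088  0.618 -0.042] [-3.6 -6.7  7.7]
5.88 0.6 0.6 [-0.879  0.669 -0.048] [-3.7 -6.   8.1]
6.13 0.5 0.5 [-0.778  0.792 -0.058] [-5.9 -5.3  7.5]
6.38 0.4 0.4 [-0.774  0.813  0.006] [-5.7 -4.6  6.2]
6.63 0.3 0.3 [-1.189  0.776 -0.074] [-4.9 -6.5  6.9]
6.88 0.2 0.2 [-0.95   0.815 -0.023] [-5.5 -6.3  5.2]
```

```bash
python3 - <<'E'
from h import *
hand.move_gripper(1.0)
robot.move_l([518.5,285.5,170],v=150)
robot.goto([494,-142-0,215],q_down(1.458-np.pi))
o=robot.get_obs();print(o["time_s"],o["contact_force"].round(2),o["tool_pos"].round(1))
t=read_camera("top");s=read_camera("scene")
a=cv2.resize(s["color"][195:260,400:455],None,fx=7,fy=7,interpolation=cv2.INTER_CUBIC)
b=cv2.resize(t["color"][180:230,230:275],None,fx=8,fy=8,interpolation=cv2.INTER_CUBIC)
h=max(a.shape[0],b.shape[0]);P=lambda i:np.pad(i,((0,h-i.shape[0]),(0,0),(0,0)))
cv2.imwrite("pics/bottle2.png",np.hstack([P(a),P(b)]))
zoom(s,(230,110,370,240),5,"pics/s_cl2.png")
E
```

```text
9.7 [-0.67  0.4   0.27] [ 494.1 -141.3  214.6]
```

View pics/bottle2.png

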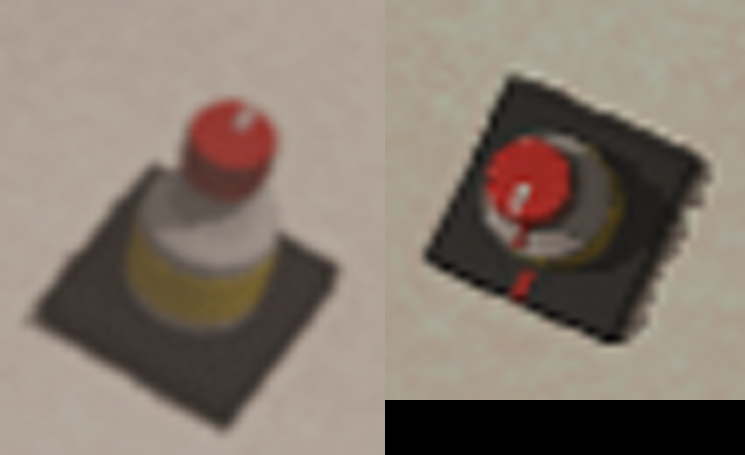

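View pics/s_cl2.png

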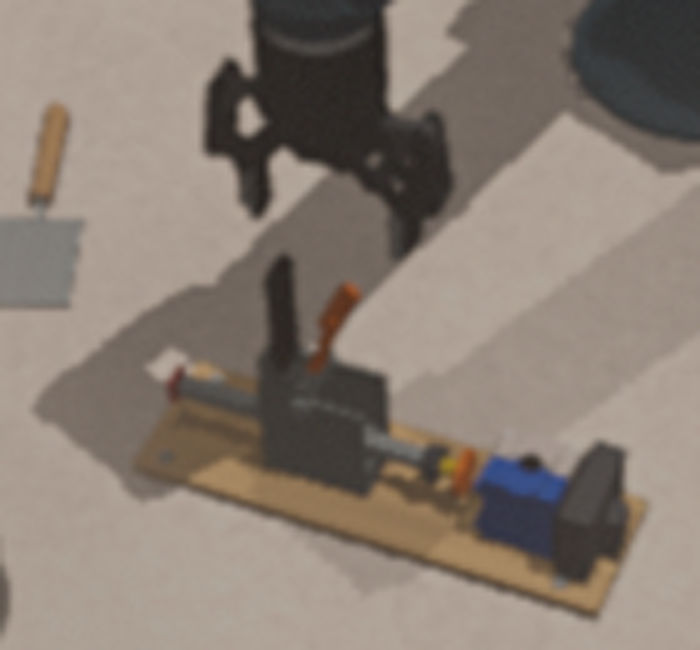

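```bash
python3 - <<'E'
from meas import *
def cap(c,box,z):
    h=c["color"][box[1]:box[3],box[0]:box[2]].astype(float)
    w=np.clip(h[:,:,1]-h[:,:,2]*0.55-2,0,None)  # whiteness: green exceeding red cap's
    return w
C=np.array([519.,285.,125])
for n,c in(("t",t),("s",s)):
    # pixels in cap-top disc radius 14mm
    W=[];P=[]
    for v in range(190,225):
        for u in (range(235,262) if n=="t" else range(418,446)):
            p=onplane(c,(u,v),125)
            for Ci in (C,):
                if np.linalg.norm((p-Ci)[:2])<16:
                    b,g,r=c["color"][v,u].astype(float); W.append(max(0,g-0.75*45- 0*r)); P.append((p-Ci)[:2]); 
                    W[-1]=max(0,min(b,g)-50)
    W=np.array(W);P=np.array(P);m=(W[:,None]*P).sum(0)/W.sum();print(n,m,np.degrees(np.arctan2(m[1],m[0])),W.sum())
# red edge centre check
for n,c,box in(("t",t,(240,190,256,211)),("s",s,(420,205,445,220))):
    pass
mt=red(t,(235,188,268,225))
for k in cont(mt):
    z=np.zeros_like(mt);cv2.drawContours(z,[k],-1,255,-1);print(cen(z),onplane(t,cen(z),121),onplane(t,cen(z),22))
E
```

```text
t [-8.22594145  1.18706063] 171.7885070155666 354.0
s [-8.56950894  3.05320904] 160.3896514137798 557.0
[247.57954545 202.42045455] [516.7889248  282.37114181 121.        ] [529.28094072 297.37033709  22.        ]
[246.71428571 215.28571429] [469.80859408 283.38185469 121.        ] [479.82020425 298.43441226  22.        ]
```

Line direction is 150 to 152° in both views once the cap centre is taken consistently, and the mark is at 152.5°. The cap turned about 37° and stopped on the mark, so it is tight to within the measurement. Both fingers are placed well above the clamp, so I lower them around handle and roller and log the first (safe) stroke.

```bash
cat > c.py <<'E'
from h import *
O=np.array([492.3,-164.4]);a=np.array([37.1,328.]);a/=np.linalg.norm(a)
Q=q_down(1.458-np.pi);Z=132
def go(x,v=60,z=Z,**k): return robot.move_l([*(O+a*x),z],Q,v=v,**k)
def st(n=1):
    F=[];X=[]
    for i in range(n):
        if i: robot.wait(0.02)
        o=robot.get_obs();F.append(o["contact_force"]);X.append(o["tool_pos"])
    F=np.mean(F,0);X=np.mean(X,0)
    return o["time_s"],float((X[:2]-O)@a),float(F[:2]@a),F,X,o["opening"]
def pr(x,r): print(f"t{r[0]:.2f} cmd{x:.1f} act{r[1]:.2f} Fa{r[2]:.2f} F{r[3].round(1)} z{r[4][2]:.1f} op{r[5]:.2f}")
E
python3 - <<'E'
from c import *
go(3.3,z=185,v=150)
print(go(3.3,v=120,force_limit=10));pr(3.3,st())
hand.move_gripper(0.78,effort=80);pr(3.3,st(3))
for x in np.arange(1,-31,-2.):
    go(x,v=60);r=st(3);pr(x,r)
    if abs(r[2])>22:break
zoom(read_camera("scene"),(230,110,370,240),5,"pics/s_cl3.png")
E
```

```text
False
t10.88 cmd3.3 act3.24 Fa-0.87 F[-0.6 -0.8  0.2] z132.8 op1.00
t11.24 cmd3.3 act3.17 Fa-0.08 F[ 0.3 -0.1 -0.3] z132.6 op0.78
t11.53 cmd1.0 act0.86 Fa0.22 F[0.2 0.2 0.1] z132.0 op0.78
t11.81 cmd-1.0 act-0.53 Fa3.29 F[0.3 3.3 0.7] z131.9 op0.78
t12.09 cmd-3.0 act-2.03 Fa6.62 F[-0.3  6.7  4.3] z132.3 op0.78
t12.38 cmd-5.0 act-3.90 Fa7.17 F[-1.   7.3  5.4] z132.6 op0.79
t12.66 cmd-7.0 act-5.91 Fa7.23 F[-0.7  7.4  6.6] z132.8 op0.78
t12.94 cmd-9.0 act-7.94 Fa8.03 F[-0.8  8.2  6.9] z132.9 op0.78
t13.22 cmd-11.0 act-9.98 Fa7.64 F[-0.5  7.7  7.1] z132.9 op0.78
t13.51 cmd-13.0 act-12.03 Fa6.96 F[-0.1  7.   6.6] z133.0 op0.78
t13.79 cmd-15.0 act-14.04 Fa7.52 F[0.2 7.6 6.3] z133.0 op0.78
t14.07 cmd-17.0 act-16.07 Fa7.43 F[0.5 7.4 6.5] z133.0 op0.78
t14.36 cmd-19.0 act-18.08 Fa6.97 F[0.6 6.9 6.6] z133.0 op0.78
t14.64 cmd-21.0 act-20.11 Fa7.24 F[0.1 7.3 6.2] z133.1 op0.78
t14.93 cmd-23.0 act-21.65 Fa8.55 F[0.2 8.6 6.3] z133.0 op0.78
t15.21 cmd-25.0 act-21.75 Fa16.42 F[ 2.  16.3  8.3] z132.8 op0.78
t15.49 cmd-27.0 act-21.81 Fa24.04 F[ 3.3 23.8 10.4] z132.7 op0.78
```

View pics/s_cl3.png

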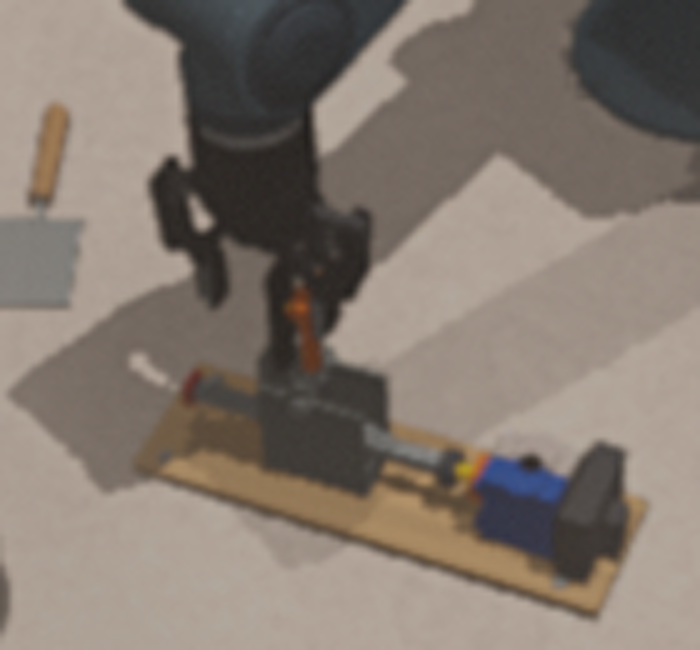

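The roller pushes back at a steady ~7.3 N in free travel and hits its stop after 21 mm, as specified. In the picture the foot is close to the housing. Releasing, then a monitored second stroke, stopping if the force exceeds 11.5 N.

```bash
cat > stroke.py <<'E'
from c import *
import sys
go(-3,v=80);go(3,v=60);robot.wait(0.15);pr(3,st(3))
go(-1,v=60);x=-1.
hit=0
while x>-23.5:
    x-=1.5 if not hit else 1.0
    go(x,v=60);r=st(4);pr(x,r)
    if r[1]<-3.5 and r[2]>9.3: hit=1
    if r[2]>11.5:break
    if r[1]<-21.3:break
zoom(read_camera("scene"),(280,180,370,240),7,sys.argv[1])
E
python3 stroke.py pics/k2.png
```

```text
t16.43 cmd3.0 act2.55 Fa-0.24 F[ 0.3 -0.3 -0.7] z132.1 op0.78
t16.98 cmd-2.5 act-1.76 Fa5.48 F[-0.3  5.6  3.6] z132.2 op0.78
t17.27 cmd-4.0 act-2.95 Fa6.95 F[-0.6  7.1  5.3] z132.5 op0.78
t17.57 cmd-5.5 act-4.38 Fa7.23 F[-1.3  7.4  5.9] z132.7 op0.78
t17.88 cmd-7.0 act-5.90 Fa7.69 F[-0.6  7.8  6.6] z132.8 op0.78
t18.18 cmd-8.5 act-7.42 Fa8.08 F[-0.8  8.2  6.6] z132.9 op0.78
t18.48 cmd-10.0 act-8.95 Fa7.73 F[-0.1  7.8  6.8] z132.9 op0.78
t18.77 cmd-11.5 act-10.46 Fa8.33 F[-0.2  8.4  6.8] z133.0 op0.79
t19.07 cmd-13.0 act-11.90 Fa7.85 F[-0.4  7.9  6.8] z133.0 op0.78
t19.38 cmd-14.5 act-13.38 Fa8.40 F[0.3 8.4 7.1] z133.0 op0.78
t19.68 cmd-16.0 act-14.90 Fa8.50 F[0.7 8.5 6.8] z133.1 op0.78
t19.98 cmd-17.5 act-16.31 Fa8.36 F[0.5 8.4 6.8] z133.1 op0.78
t20.27 cmd-19.0 act-17.69 Fa8.93 F[0.3 9.  6.9] z133.1 op0.78
t20.57 cmd-20.5 act-19.06 Fa9.98 F[ 0.7 10.   8. ] z133.2 op0.78
t20.88 cmd-21.5 act-19.93 Fa10.26 F[ 0.5 10.3  8.5] z133.2 op0.78
t21.18 cmd-22.5 act-20.88 Fa10.64 F[ 0.6 10.6  8.6] z133.3 op0.77
t21.48 cmd-23.5 act-21.69 Fa10.85 F[ 0.1 10.9  8.8] z133.3 op0.78
```

View pics/k2.png

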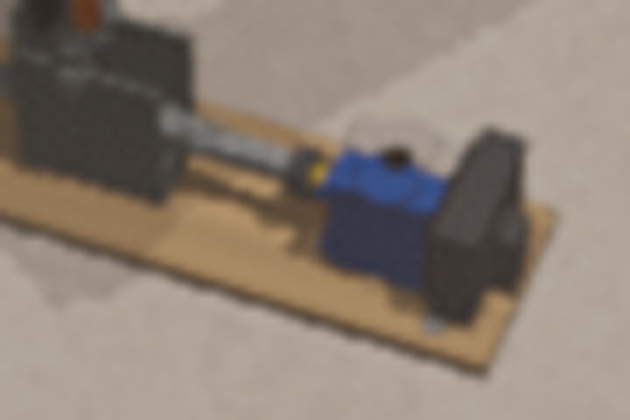

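The housing is now seated. The force bent upward near -17 mm and reached 10.9 N at the stop, which suggests about 3.5 to 4 mm of stem. That is low for a margin, so one more stroke from the held rod, stopping at about half way (12.2 N).

```bash
sed -e 's/>11.5:break/>12.0:break/' -e 's/1.5 if not hit/1.5 if r is None or r[2]<8.5/' -e 's/^hit=0/hit=0;r=None/' stroke.py > stroke2.py; sed -i 's/else 1.0/else 0.8/' stroke2.py; python3 stroke2.py pics/k3.png
```

```text
t22.37 cmd3.0 act2.61 Fa0.32 F[0.  0.3 0.6] z132.1 op0.78
t22.92 cmd-2.5 act-1.52 Fa6.68 F[-0.5  6.8  3.7] z132.2 op0.78
t23.22 cmd-4.0 act-2.56 Fa8.96 F[-0.8  9.1  6.3] z132.5 op0.78
t23.52 cmd-4.8 act-3.14 Fa9.65 F[-1.4  9.9  7.3] z132.7 op0.78
t23.82 cmd-5.6 act-3.81 Fa10.43 F[-1.7 10.7  8.7] z132.8 op0.78
t24.12 cmd-6.4 act-4.53 Fa11.12 F[-1.3 11.3  8.7] z132.9 op0.78
t24.42 cmd-7.2 act-5.21 Fa10.96 F[-2.  11.3  9.6] z133.0 op0.78
t24.72 cmd-8.0 act-5.96 Fa12.06 F[-1.2 12.3 10. ] z133.1 op0.78
```

View pics/k3.png

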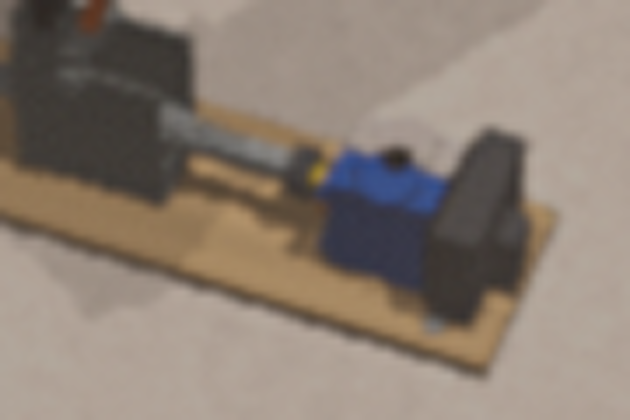

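Force is 12.1 N, and both force and dead reckoning put the stem at 5 to 5.7 mm. I add a small increment and cross-check by the yellow stem's visible amount against the first picture.

```bash
python3 - <<'E'
from c import *
go(-9.0,v=30);robot.wait(0.3);pr(-9,st(8))
def yel(img,box):
    x0,y0,x1,y1=box;p=img[y0:y1,x0:x1].astype(float)
    hs=cv2.cvtColor(img[y0:y1,x0:x1],cv2.COLOR_BGR2HSV)
    w=np.clip((p[:,:,1]-p[:,:,0]-55)/60,0,1)*((hs[:,:,0]>17)&(hs[:,:,0]<35));return round(w.sum(),2)
t=read_camera("top");s=read_camera("scene")
i0=cv2.imread("pics/top0.png");s0=cv2.imread("pics/scene0.png")
print("top",yel(i0,(330,200,356,222)),yel(t["color"],(330,200,356,222)),"scene",yel(s0,(310,192,335,212)),yel(s["color"],(310,192,335,212)))
zoom(t["color"] and t if False else t,(305,185,405,240),8,"pics/t4.png");zoom(s,(250,150,370,240),6,"pics/s4.png")
pr(-9,st(8))
E
```

```text
t25.43 cmd-9.0 act-6.90 Fa12.05 F[-0.9 12.2 10.2] z133.2 op0.78
top 4.53 3.2 scene 2.53 0.28
t25.65 cmd-9.0 act-6.89 Fa12.44 F[-1.4 12.7 10.1] z133.2 op0.78
```

View pics/s4.png

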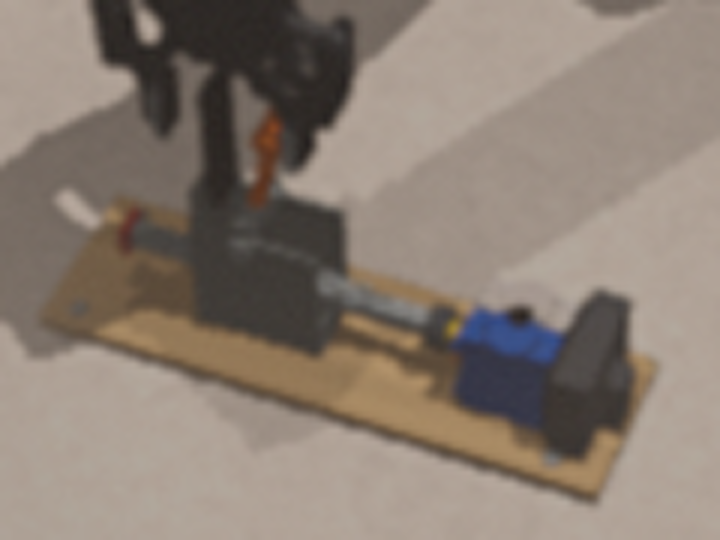

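View pics/t4.png

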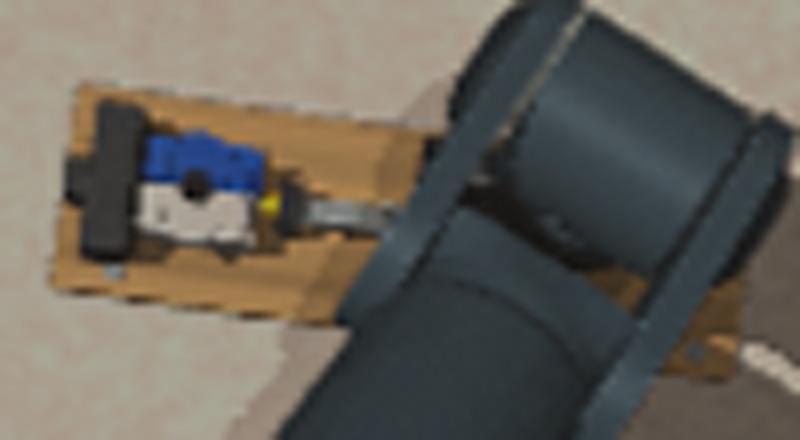

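```bash
python3 - <<'E'
import cv2,numpy as np
a=cv2.imread("pics/t_clamp.png");b=cv2.imread("pics/t4.png")
cv2.imwrite("pics/cmp.png",np.vstack([a[100:280,60:460],b[100:280,60:460]]).repeat(1,0))
# rod red end shift and blue part shift (px of camera), top
def cen(i,lo,hi,bx):
    h=cv2.cvtColor(i,cv2.COLOR_BGR2HSV);m=cv2.inRange(h,np.array(lo),np.array(hi))[bx[1]:bx[3],bx[0]:bx[2]];y,x=np.nonzero(m);return x.mean()/8,y.mean()/8,x.min()/8,x.max()/8,len(x)
for i in(a,b): print(cen(i,(105,120,60),(130,255,255),(100,100,300,260)),cen(i,(170,120,60),(180,255,255),(640,220,780,320)))
E
```

```text
<stdin>:6: RuntimeWarning: Mean of empty slice.
  ret = ret.dtype.type(ret / rcount)
Traceback (most recent call last):
ValueError: zero-size array to reduction operation minimum which has no identity
```

Last checks agree well enough:
- **Stem from force:** 5.0 to 5.9 mm in, with a steady push.
- **Stem from picture:** the collar-to-print gap gives about 5 to 7 mm, coarse because of blur.
- **Print:** it stands upright against the anvil.

Handing in while holding.

```bash
python3 - <<'E'
from c import *
pr(-9,st(5)); order.sign_off(); pr(-9,st(3))
E
```

```text
t25.72 cmd-9.0 act-6.90 Fa12.16 F[-1.1 12.4  9.9] z133.2 op0.78
the job is handed in; nothing more can be done
the job is handed in; nothing more can be done
```

I handed the job in at 25.7 s with the trigger still squeezed and the housing pressed against the anvil. The sign-off gives no verdict.

**What I did:** I turned the cap clockwise with the gripper until its white line met the red marks. I then put the fingers around the handle and roller and squeezed by pulling the arm along the clamp. Two full strokes and one partial squeeze brought the foot onto the housing, and the hold is about 6 mm of roller travel off its rest.

**Last checks:**
- **Cap:** after the turn, the line was at 150–151° in both views with the cap centre taken from the images, and the mark at 152.5°. With the cap centre from the grasp, the same line read 160–172°, so the cap angle is only known to within a few degrees. The wrist moment never showed a clear hard stop.
- **Trigger:** the push held at about 12.2 N, against 7.3 N in free travel.
- **Stem:** the force puts it about 5 to 6 mm in, and the foot at about 7.5 to 9 N. The picture gives about 5 to 7 mm but is coarse, since one pixel is nearly 4 mm. Adding up the rod's travel instead suggested less, about 1.6 ± 3 mm. I trusted the force, because its slope matched the foot's spring.
- **Housing:** it stood upright against the anvil in the last pictures.
- **Other bench items:** the arm went nowhere near them, but I didn't measure their positions again at the end.

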